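# Close the brewer's hot-water tank: lid on its centre stud, wing nut down snug

## Robot

A 6-joint arm with a two-finger parallel gripper is mounted at the origin on the work surface. World frame = base frame: x ahead of the robot, y to its left, z up, the work surface at z = 0. Lengths are in mm, angles in rad, forces in N, time in s.
With the tool pointing down it reaches from about 275 to 1000 mm from the base axis. Payload 8.4 kg.
Tool frame: the origin (TCP) lies midway between the tips of the shut fingers; the grasp point (between the pads) lies 19 mm behind it; z points along the fingers, y is the line along which they close (so a half turn about z gives the same grasp; the last joint's range is limited). The gripper opens to 85 mm and grips with 20 to 120 N. Pads are 22 mm wide; open, the fingers measure 114 mm over their backs; the gripper's body (76 mm by 85 mm) begins 54 mm behind the grasp point. The pads swing forward as they close: fully open they stand 13 mm farther back than shut.
Start: joints at [-1.193, 0.353, 1.633, -0, 1.155, -0.002], TCP at [231.708, -580.465, 231.281] pointing down, gripper open.
Joint ranges: [-2.63, 2.63], [-0.92, 2.1], [0.06, 2.66], [-1.3, 4.44], [0, 2.69], [-3.02, 3.02]. Speed limits (rad/s): [2.22, 2.22, 2.79, 3.14, 3.14, 3.14].

## Interface

Orientations are given as [roll, pitch, yaw] about the fixed x, y, z axes, in that order (R = Rz(yaw) Ry(pitch) Rx(roll)).
In Python, from rig import telemetry, optics, r gives the robot as it stands.
- The arm moves only by the tool play_rows, never from a script. Its arguments are lists of equal length, an entry for each row: "dp": the shift along the tool's x, y, z in units of 40 mm (1.0 is 40 mm), a list of three; "rot": the turn, a rotation vector about the tool's x, y, z in units of 6 degrees (1.0 is 6 degrees), a list of three. In form: {"dp": [[tx, ty, tz], ...], "rot": [[ax, ay, az], ...]}. A call has 1 to 5 rows; each row is the pose to reach, as a shift and turn from the pose commanded when the call began, along the tool's axes at that moment; what a row does not reach only later rows make up. A row lasts 1/12 s, in which the tool goes at most 41.7 mm and 7.16 degrees, less where a joint would pass 70% of its speed; a pose out of reach is approached as far as the arm can. A call with a gripper value outside its range is refused whole. "fingers" is the opening, from 0 (shut) to 1 (fully open), set as the call begins (left out, the last holds). The fingers move at their own pace and stop on an object; "grip_force" is the grip in N (left out, the last holds). Time passes only in rows, so rows that repeat a pose let the fingers close. It gives the time, the measured TCP pose, the force, the opening and the grip force at its end, in the units of the state.
- telemetry.sense(): the state, without advancing time (a new reading comes with each control period).
- optics.grab_frame(name): name is "side" or "top" or "wrist"; returns a dict with "color" (480x640x3 uint8, red, green, blue), "mtx" (3x3 intrinsics, pixels), "D" ([k1, k2, p1, p2, k3] as OpenCV has them; the pictures are not rectified), "R" (3x3) and "t" (3): a world point X has camera coordinates R X + t; the wrist camera has in their place "mount" (4x4, takes a point from camera to tool coordinates, whose origin is the TCP and whose axes are the flange's). Camera axes: x right, y down, z forward; pixel columns grow to the right and rows downward; lengths in mm; the calibration is good to about 2 mm. A picture is of the moment at which its call begins: read the wrist's pose just before it. There is no depth.
- r.sign_off(): hands the job in; it is judged then, once.
The state is a dict: "clock": time; "qpos": joint angles; "qvel": joint speeds; "joint_efforts": joint torques, N m; "eef_pos": TCP position; "tcp_rot": TCP orientation; "contact_force": force on the tool from outside, world axes, zero at the start; "wrist_torque": the same for the moment, N m; "opening": opening from 0.0 (shut) to 1.0 (fully open); "grasp_force": force on a finger pad.
Only numpy, scipy, OpenCV 4.12 (cv2) and the standard library are available. Lean on these libraries where they do the work, as an engineer would, in place of code of your own. Each camera call takes 0.05 s, during which the arm holds its last target. There are 200 camera calls.

## Task

The coffee brewer's hot-water tank has been descaled and is to be closed up. Draw its round steel lid clear out from under the low wire rack and let it lie flat on the open counter, then take it again and lower it gently over the stud in the middle of the tank until it sits flat on the gasket, and put the wing nut on the stud and spin it down until it is snug on the lid. Leave the other things on the counter where they are.

Things in the scene. Friction and masses are not known exactly. Their poses are not given: they have to be found in the camera images.
- tank: Fixed round stainless-steel tank, 182 mm across (189 at its top bead), rim 142 mm above the counter, open at the top, with pipe stubs and a black terminal cover on its side. Origin: centre of its underside, on the counter. A threaded steel stud (15 mm core, 22 mm over the thread) stands upright in its middle.
- seat (a point): Centre of the top of the black rubber gasket ring (62 to 80 mm radius) that the lid sits on: 120 mm above the counter, 22 mm below the tank's rim; z up. The gasket is springy: 10 N per mm, 2 mm at most. The well above it is 162 mm across, so no finger fits between the seated lid's rim and the tank's wall.
- stud_tip (a point): Top of the stud, on its axis, 174 mm above the counter and 54 mm above the gasket. The last 6 mm taper to 9 mm across; below that is 6 mm of plain 15 mm core, then the thread. The nut has about 1 mm of end play on it.
- thread_start (a point): Upper end of the thread, on the stud's axis, 12 mm below its tip; the thread runs 18 mm down from here, 22 mm across. It is right-handed (turning the nut clockwise, seen from above, drives it down) and very coarse: two starts, 15 mm of travel per whole turn (2.4 mm per radian). The nut does not unwind by itself.
- lid: Loose round stainless-steel lid, 150 mm across, 0.32 kg: flat plate 5 mm thick with an upright rim (8 mm thick, outer radius 75 mm, 22 mm high over all) and a round boss in the middle. Origin: centre of its underside; z up. It starts flat on the counter, boss up and just under the rack's front edge, so that only the rim that sticks out can be taken: pinch it across, one finger inside.
- boss_top (a point): Middle of the top of the lid's boss, 34 mm above the lid's underside. The boss is 48 mm across, round, with a 26 mm through hole for the stud; it stands 29 mm above the lid's plate and is the place to hold the lid when lowering it onto the tank.
- nut: Loose steel wing nut, 0.1 kg, standing on its round hub: 37 mm across, 18 mm high, 23 mm bore with small thread lugs inside, 4 to 9 mm up. Origin: centre of the hub's underside; x along the ears, z up. Either way round fits. Set over the stud, it rests on the thread, its underside 34 to 42 mm above the gasket; up to three quarters of a turn brings it to the lid. Snug: 32 to 34 mm.
- nut_ears (a point): On the nut's axis, 22 mm above its underside, at mid-height of its two ears. The ears are 12 mm thick and rise from 8 to 36 mm above its underside; their outer ends are upright flats 60 mm apart, to be held end to end, 30 N or more for tightening. Running down it turns almost freely; when it presses on the lid it stiffens, to 0.2 N m and more once snug.
- rack: Fixed low wire rack of steel rods, 200 mm deep, 330 mm wide, top 57 mm and underside 46 mm above the counter. Origin: on the counter, 100 mm in front of the middle of its front edge; x points from there under the rack (its front rod lies at x = 100 mm), z up. Upturned white mugs, 150 mm high in all, stand on its back half (x over 170 mm).
- junction_box: Bystander, to be left alone: open square steel electrical box, 102 x 102 x 54 mm. Origin: centre of its underside.
- outlet_box: Bystander, to be left alone: flat steel box with a white socket face, 105 x 55 x 56 mm. Origin: centre of its underside.
- conduit: Bystander, to be left alone: length of steel tube with a coupling at each end, 320 mm long. Origin: centre of its underside.
- mug: Bystander, to be left alone: mug, 95 mm high. Origin: centre of its underside.
- wrench: Bystander, to be left alone: open wrench, 200 mm long. Origin: centre of its underside.
- brush: Bystander, to be left alone: cleaning brush, 220 mm long. Origin: centre of its underside.
Things that resemble listed ones, but are neither listed nor needed, are in the scene too. Of the things shaped like the lid, the stainless one is meant.

How it is judged:
By the outcome, as a careful person would: the job done as asked, in the order asked, and still so for the second after the job is handed in, with the robot touching nothing.
It also fails if it takes over 72 s, if anything falls off the work surface, if the arm or the gripper's body presses on something with over 40 N, if the wrist force passes 120 N, or if a joint passes its speed limit or range.

## Working session

There is one attempt and no reset: what is moved stays moved. The work goes in short steps, Python scripts to look and compute and a tool call to move; the robot and the scene stay as the last step left them, time stands still between calls to the robot, and variables do not carry over. Pictures are saved under pics/ and viewed, at most 10 in all, crops included, and the job is handed in when it is done.

Besides the shell and the picture viewer there is one more tool, called as a command line: name --argument value ..., lists and objects as JSON in quotes. play_rows: Moves the arm, as the interface text tells. Its arguments: {"type":"object","properties":{"dp":{"type":"array"},"rot":{"type":"array"},"fingers":{"type":"number"},"grip_force":{"type":"number"}},"required":["dp","rot"]}

```bash
mkdir -p pics; cat > h.py <<'E'
import numpy as np, cv2
from scipy.spatial.transform import Rotation as Ro
from rig import telemetry, optics, r
def ray(f,u,v,s=None):
    p=cv2.undistortPoints(np.array([[[u,v]]],float),f['mtx'],f['D'])[0,0]
    d=np.array([p[0],p[1],1.])
    if 'mount' in f:
        M=np.array(f['mount']);Rw=Ro.from_euler('xyz',s['tcp_rot']).as_matrix()
        return Rw@M[:3,3]+np.array(s['eef_pos']), Rw@M[:3,:3]@d
    R=np.array(f['R']);return -R.T@np.array(f['t']),R.T@d
def onz(f,u,v,z,s=None):
    o,d=ray(f,u,v,s);return o+d*(z-o[2])/d[2]
def proj(f,X):
    R=np.array(f['R']);return cv2.projectPoints(np.array(X,float).reshape(-1,1,3),cv2.Rodrigues(R)[0],np.array(f['t'],float),f['mtx'],f['D'])[0][:,0]
def delta(X,rpy=None):
    s=telemetry.sense();R=Ro.from_euler('xyz',s['tcp_rot'])
    return R.inv().apply(np.array(X)-s['eef_pos'])/40
E
python3 - <<'E'
from h import *
print(telemetry.sense())
for n in ['top','side']:
    f=optics.grab_frame(n);cv2.imwrite(f'pics/{n}0.png',f['color'][:,:,::-1]);np.save(f'{n}.npy',f,allow_pickle=True)
    print(n,-np.array(f['R']).T@np.array(f['t']),f['mtx'][0][0],f['D'])
E
```

```text
{'clock': 0.0, 'qpos': array([-1.19340903e+00,  3.53635401e-01,  1.63412980e+00,  2.31643895e-06,
        1.15518405e+00, -2.43735974e-03]), 'qvel': array([-6.78701744e-04, -4.60388495e-04,  7.05992837e-05,  8.25364374e-04,
       -1.52236346e-03, -6.82945061e-04]), 'joint_efforts': array([ 4.27058894e-04, -6.05247688e+01, -3.42073238e+01,  1.33699050e-04,
        9.36909928e-03,  7.74082878e-06]), 'eef_pos': array([ 231.53029969, -580.02998031,  230.57148783]), 'tcp_rot': array([-3.14023606e+00, -5.42447736e-06,  3.79823716e-01]), 'contact_force': array([-0.37963055,  0.88586248,  0.11452803]), 'wrist_torque': array([ 0.00374251,  0.09086169, -0.00557223]), 'grasp_force': 0.0, 'opening': 0.9949488474164876}
top [ 389.47222129  -25.5774071  1353.16355152] 543.5074344308705 [-0.1613084  0.         0.         0.         0.       ]
side [  328.3459707  -1321.46212749   933.16902521] 547.101067512584 [0.02885598 0.         0.         0.         0.        ]
```

View pics/top0.png

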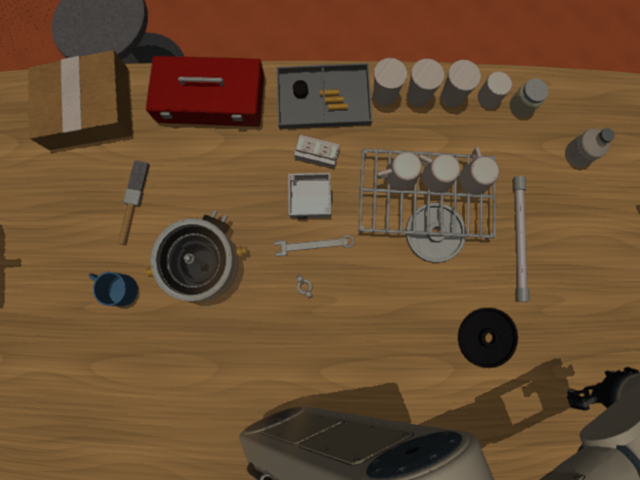

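View pics/side0.png

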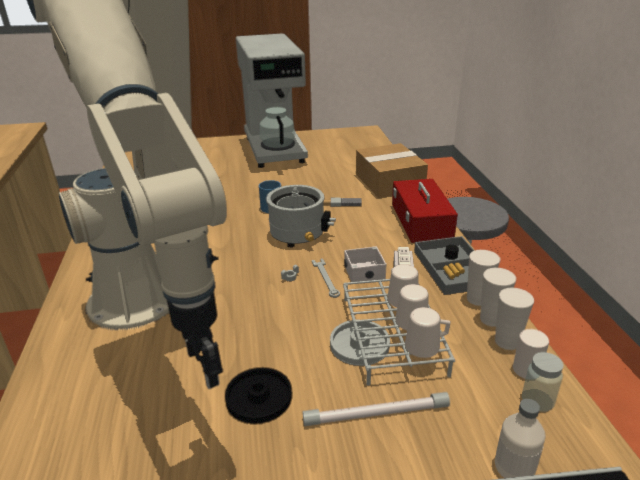

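The top view shows the lid at about (436,232), half under the rack's front rod. The nut is near (304,287) and the tank near (193,260), with its stud tip near (189,259). A black decoy lid is at (488,338). The side view agrees.

```bash
python3 - <<'E'
from h import *
f=np.load('top.npy',allow_pickle=True).item();g=np.load('side.npy',allow_pickle=True).item()
def c(f,x,y,w,h,k): return cv2.resize(f['color'][y:y+h,x:x+w,::-1],None,fx=k,fy=k,interpolation=cv2.INTER_CUBIC)
a=np.zeros((600,800,3),np.uint8)
a[:300,:400]=c(f,390,195,100,75,4);a[:300,400:]=c(f,285,270,50,37.5.__int__()+1,8)[:300]
a[300:,:400]=c(f,143,215,100,75,4);a[300:,400:]=c(g,260,180,100,75,4)
cv2.imwrite('pics/crop1.png',a)
for n,(u,v,z) in dict(lid=(436,232,22),nut=(304,287,20),stud=(189,259,174),tank=(193,260,142),rackL=(361,236,57),rackR=(496,236,57),dec=(488,338,22)).items(): print(n,onz(f,u,v,z).round(1))
E
```

```text
lid [ 582.2 -303.8   22. ]
nut [444.   23.1  20. ]
stud [496.3 271.7 174. ]
tank [497.  270.5 142. ]
rackL [ 566.  -114.1   57. ]
rackR [ 568.5 -445.7   57. ]
dec [ 320.  -430.3   22. ]
```

View pics/crop1.png

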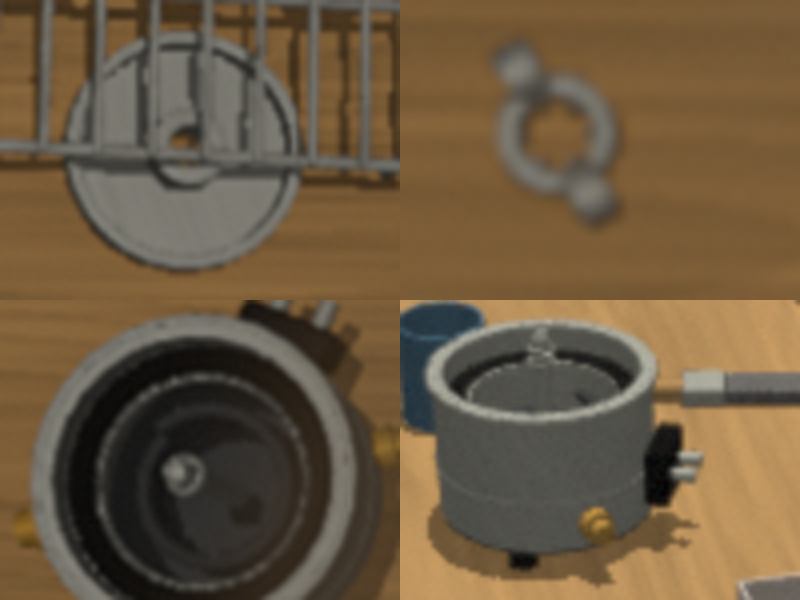

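The crops show:
- **Lid:** centred near (435.7,232.5), with its front rim clear of the rack.
- **Nut:** ears run from about (300,278) to (309,294).
- **Stud tip:** near (188.5,258.5).

I'll start moving towards the lid.

play_rows --dp '[[0.9,-0.4,0.2],[1.8,-0.8,0.4],[2.7,-1.15,0.55],[3.6,-1.55,0.7],[4.5,-1.92,0.87]]' --rot '[[0,0,-1.1],[0,0,-2.2],[0,0,-3.3],[0,0,-4.5],[0,0,-5.7]]' --fingers 0.5 --grip_force 40

```text
clock: 0.52
eef_pos: [371.2, -440.9, 196.0]
tcp_rot: [-3.141, -0.0, 0.981]
contact_force: [0.6, -0.1, 0.1]
opening: 0.502
grasp_force: 0.0
```

```bash
cat >> h.py <<'E'
def go(X,yaw):
    s=telemetry.sense();R=Ro.from_euler('xyz',s['tcp_rot']);T=Ro.from_euler('xyz',[np.pi,0,yaw])
    print('t',round(s['clock'],2),'pos',s['eef_pos'].round(1),'rpy',s['tcp_rot'].round(4),'F',s['contact_force'].round(1),'op',round(s['opening'],3),'q',s['qpos'].round(2))
    print('dp',delta(X).round(3),'rot',((R.inv()*T).as_rotvec()/np.radians(6)).round(2))
E
python3 -c "
from h import *
go([510,-303,160],np.pi/2)"
```

```text
t 0.52 pos [ 371.2 -440.9  196. ] rpy [-3.1413e+00 -1.0000e-04  9.8090e-01] F [ 0.6 -0.1  0.1] op 0.502 q [-0.87  0.31  1.77  0.    1.05 -0.28]
dp [4.795 0.968 0.901] rot [-0.   -0.   -5.63]
```

play_rows --dp '[[0.96,0.2,0.2],[1.92,0.4,0.4],[2.88,0.6,0.6],[3.84,0.8,0.75],[4.8,0.97,0.9]]' --rot '[[0,0,-1.1],[0,0,-2.2],[0,0,-3.3],[0,0,-4.5],[0,0,-5.63]]'

```text
clock: 0.93
eef_pos: [511.2, -303.5, 159.8]
tcp_rot: [-3.141, -0.0, 1.571]
contact_force: [1.2, -1.1, -0.4]
opening: 0.501
grasp_force: 0.0
```

play_rows --dp '[[0,0,0],[0,0,0]]' --rot '[[0,0,0],[0,0,0]]'

```text
clock: 1.1
eef_pos: [511.1, -303.3, 159.7]
tcp_rot: [-3.14, -0.001, 1.568]
contact_force: [-0.6, 0.5, 0.0]
opening: 0.499
grasp_force: 0.0
```

```bash
python3 -c "
from h import *
go([510,-303,60],np.pi/2)
s=telemetry.sense()
f=optics.grab_frame('wrist');print(np.array(f['mount']).round(3),f['mtx'][0][0])
f['s']=s;np.save('w1.npy',f,allow_pickle=True)
cv2.imwrite('pics/w1.png',f['color'][:,:,::-1])"
```

```text
t 1.1 pos [ 511.1 -303.3  159.7] rpy [-3.1404e+00 -7.0000e-04  1.5683e+00] F [-0.6  0.5  0. ] op 0.499 q [-0.54  0.38  1.76 -0.    1.   -0.54]
dp [ 0.007 -0.024  2.492] rot [-0.01 -0.01 -0.02]
[[ 1.00000e-03 -9.58000e-01 -2.87000e-01  7.27510e+01]
 [ 1.00000e+00  1.00000e-03 -0.00000e+00  5.22000e-01]
 [ 1.00000e-03 -2.87000e-01  9.58000e-01 -1.43517e+02]
 [ 0.00000e+00  0.00000e+00  0.00000e+00  1.00000e+00]] 421.8957044877748
```

View pics/w1.png

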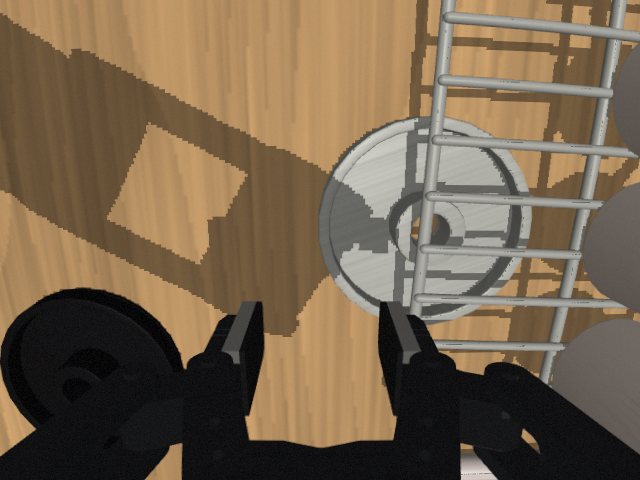

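The wrist view shows the lid's outer rim with its left edge at (319,222), top at (425,116), right at (531,215) and bottom near (425,324). The rack's front rod runs down from (445,0) to (412,345).

```bash
python3 - <<'E'
from h import *
f=np.load('w1.npy',allow_pickle=True).item();s=f['s']
P=[onz(f,u,v,22,s) for u,v in [(319,222),(425,116),(531,215),(343,152),(345,294)]]
print(np.round(P,1))
from scipy.optimize import least_squares
P=np.array(P);print(least_squares(lambda c:np.hypot(*(P[:,:2]-c[:2]).T)-75,[580,-303]).x)
print(onz(f,430,215,51,s).round(1),onz(f,412,345,51,s).round(1))
t=np.load('top.npy',allow_pickle=True).item()
print([onz(t,390+u/4-.4,195+v/4-.4,22).round(1) for u,v in [(67,151),(301,151),(184,270),(184,32)]])
E
```

```text
[[ 510.1 -299.1   22. ]
 [ 578.6 -228.6   22. ]
 [ 657.6 -293.8   22. ]
 [ 525.9 -251.8   22. ]
 [ 528.7 -352.5   22. ]]
[ 583.66924913 -302.19523407]
[ 578.5 -287.6   51. ] [ 573.1 -377.7   51. ]
[array([ 580.8, -229.3,   22. ]), array([ 581.9, -377.1,   22. ]), array([ 507.1, -301.4,   22. ]), array([ 656.8, -304.5,   22. ])]
```

play_rows --dp '[[0.02,0.01,0.9],[0.02,0.01,1.8],[0.02,0.01,2.6],[0.02,0.01,3.2],[0.02,0.01,3.5]]' --rot '[[0,0,0],[0,0,0],[0,0,0],[0,0,0],[0,0,0]]'

```text
clock: 1.57
eef_pos: [507.9, -304.7, 17.6]
tcp_rot: [-3.138, -0.002, 1.562]
contact_force: [-0.9, -0.2, 0.4]
opening: 0.5
grasp_force: 0.0
```

play_rows --dp '[[0,0,0.15],[0,0,0.27],[0,0,0.27]]' --rot '[[0,0,0],[0,0,0],[0,0,0]]'

```text
clock: 1.82
eef_pos: [510.7, -305.1, 10.0]
tcp_rot: [3.141, 0.0, 1.564]
contact_force: [-0.6, -0.1, 0.5]
opening: 0.496
grasp_force: 0.0
```

play_rows --dp '[[0,0,0],[0,0,0],[0,0,0],[0,0,0],[0,0,0]]' --rot '[[0,0,0],[0,0,0],[0,0,0],[0,0,0],[0,0,0]]' --fingers 0.0

```text
clock: 2.23
eef_pos: [511.4, -304.9, 11.0]
tcp_rot: [3.14, 0.001, 1.565]
contact_force: [-0.9, -0.2, 5.5]
opening: 0.081
grasp_force: 37.9
```

play_rows --dp '[[0,-0.2,0],[0,-0.55,0],[0,-0.95,0],[0,-1.4,0],[0,-1.85,0]]' --rot '[[0,0,0],[0,0,0],[0,0,0],[0,0,0],[0,0,0]]'

```text
clock: 2.65
eef_pos: [437.7, -304.9, 11.0]
tcp_rot: [3.137, 0.002, 1.565]
contact_force: [4.2, 0.3, 5.1]
opening: 0.078
grasp_force: 38.4
```

play_rows --dp '[[0.2,-0.5,0],[0.45,-1.0,0],[0.7,-1.5,0],[0.85,-1.8,0],[0.9,-1.9,0]]' --rot '[[0,0,0],[0,0,0],[0,0,0],[0,0,0],[0,0,0]]'

```text
clock: 3.07
eef_pos: [360.8, -267.9, 11.0]
tcp_rot: [3.138, 0.002, 1.565]
contact_force: [3.5, -2.2, 2.5]
opening: 0.086
grasp_force: 38.5
```

```bash
python3 -c "
from h import *
go([450,-303,60],np.pi/2)
s=telemetry.sense()
f=optics.grab_frame('top')
cv2.imwrite('pics/t1.png',np.vstack([cv2.resize(f['color'][190:340,320:520,::-1],None,fx=3,fy=3)]))"
```

```text
t 3.07 pos [ 360.8 -267.9   11. ] rpy [3.1381e+00 2.4000e-03 1.5645e+00] F [ 3.5 -2.2  2.5] op 0.086 q [-0.64  0.44  2.16  0.    0.54 -0.64]
dp [-0.866  2.239 -1.215] rot [ 0.03  0.02 -0.06]
```

View pics/t1.png

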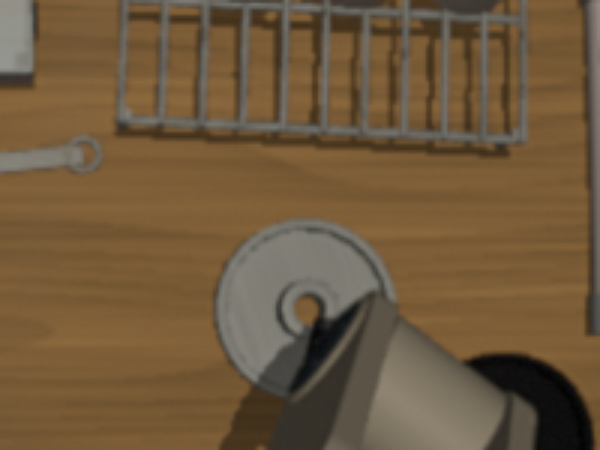

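The lid is fully clear of the rack, with its hole at about (308,308) in the crop. I'll release it and lift away.

play_rows --dp '[[0,0,0],[0,0,0],[0,0,0]]' --rot '[[0,0,0],[0,0,0],[0,0,0]]' --fingers 0.4

```text
clock: 3.37
eef_pos: [360.7, -267.5, 9.8]
tcp_rot: [3.142, 0.0, 1.565]
contact_force: [-0.5, 0.4, 0.2]
opening: 0.399
grasp_force: 0.0
```

play_rows --dp '[[0,0,-0.3],[0,0,-0.8],[0,0,-1.6],[0,0.3,-2.5],[0,0.6,-3.4]]' --rot '[[0,0,0],[0,0,0],[0,0,0],[0,0,0],[0,0,0]]'

```text
clock: 3.78
eef_pos: [383.9, -267.0, 146.7]
tcp_rot: [-3.14, -0.001, 1.564]
contact_force: [0.7, -1.0, -1.1]
opening: 0.398
grasp_force: 0.0
```

play_rows --dp '[[0,0.4,-0.2],[0,0.8,-0.4],[0,1.2,-0.4],[0,1.2,-0.4],[0,1.2,-0.4]]' --rot '[[0,0,0],[0,0,0],[0,0,0],[0,0,0],[0,0,0]]' --fingers 1.0

```text
clock: 4.2
eef_pos: [432.8, -267.6, 161.3]
tcp_rot: [-3.141, -0.0, 1.566]
contact_force: [-0.0, 1.2, 0.4]
opening: 1.0
grasp_force: 0.0
```

```bash
python3 -c "
from h import *
go([432,-265,60],np.pi/2)
s=telemetry.sense()
f=optics.grab_frame('wrist');f['s']=s;np.save('w2.npy',f,allow_pickle=True)
t=optics.grab_frame('top');np.save('t2.npy',t,allow_pickle=True)
cv2.imwrite('pics/w2.png',f['color'][:,:,::-1])"
```

```text
t 4.2 pos [ 432.8 -267.6  161.3] rpy [-3.1408e+00 -4.0000e-04  1.5660e+00] F [-0.   1.2  0.4] op 1.0 q [-0.56  0.26  1.95 -0.    0.94 -0.55]
dp [ 0.065 -0.017  2.533] rot [-0.01 -0.   -0.05]
```

View pics/w2.png

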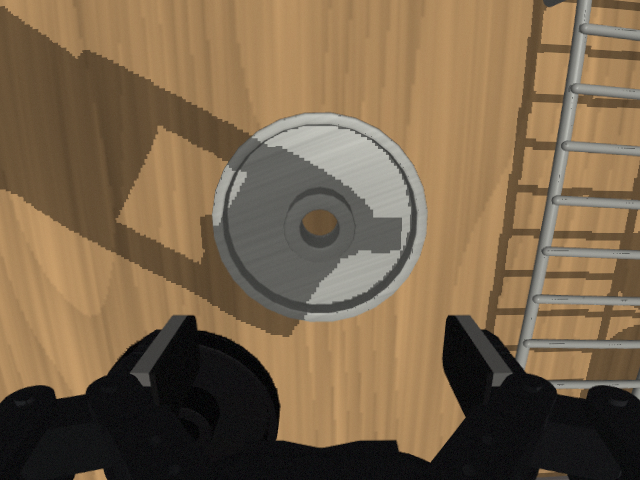

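The wrist view shows the lid lying flat. Its rim spans u 213–426 and v 112–322, and the hole centre on top of the boss is near (320,222).

```bash
cat >> h.py <<'E'
def circ(P,R):
    from scipy.optimize import least_squares
    P=np.array(P)[:,:2];o=least_squares(lambda c:np.hypot(*(P-c).T)-R,P.mean(0));return o.x,o.fun
E
python3 - <<'E'
from h import *
f=np.load('w2.npy',allow_pickle=True).item();s=f['s']
print(circ([onz(f,u,v,22,s) for u,v in [(213,218),(426,218),(320,112)]],75))
print(circ([onz(f,320,322,0,s)],75)[0], onz(f,320,222,34,s))
print(circ([onz(f,u,v,34,s) for u,v in [(284,224),(356,224),(320,187)]],24))
go([432,-265,9],np.pi/2)
E
```

```text
(array([ 432.12294906, -265.96052011]), array([-1.23910951, -1.24012642,  0.17108724]))
[ 485.11892364 -404.44286219] [ 432.56810843 -260.8747605    34.        ]
(array([ 432.56015166, -261.64373779]), array([-0.18733739, -0.18732739, -0.00915717]))
t 4.3 pos [ 431.6 -267.5  160.9] rpy [-3.1396e+00 -1.0000e-03  1.5652e+00] F [0.3 0.3 0.3] op 1.0 q [-0.56  0.26  1.95 -0.    0.94 -0.55]
dp [0.058 0.018 3.798] rot [-0.02 -0.01 -0.05]
```

play_rows --dp '[[0.08,0.02,0.9],[0.08,0.02,1.8],[0.08,0.02,2.6],[0.08,0.02,3.2],[0.08,0.02,3.5]]' --rot '[[0,0,0],[0,0,0],[0,0,0],[0,0,0],[0,0,0]]'

```text
clock: 4.72
eef_pos: [430.6, -263.4, 18.4]
tcp_rot: [-3.137, -0.003, 1.565]
contact_force: [-0.6, 0.8, -0.4]
opening: 1.0
grasp_force: 0.0
```

play_rows --dp '[[0,0,0.15],[0,0,0.28],[0,0,0.28]]' --rot '[[0,0,0],[0,0,0],[0,0,0]]'

```text
clock: 4.97
eef_pos: [433.0, -264.7, 10.0]
tcp_rot: [-3.141, -0.001, 1.565]
contact_force: [-0.2, 0.5, -0.3]
opening: 1.001
grasp_force: 0.0
```

play_rows --dp '[[0,0,0],[0,0,0],[0,0,0],[0,0,0],[0,0,0]]' --rot '[[0,0,0],[0,0,0],[0,0,0],[0,0,0],[0,0,0]]' --fingers 0.0 --grip_force 60

```text
clock: 5.38
eef_pos: [434.0, -265.0, 11.6]
tcp_rot: [3.141, 0.001, 1.565]
contact_force: [-1.8, -0.1, 9.6]
opening: 0.532
grasp_force: 61.2
```

```bash
python3 -c "
from h import *
go([432,-265,160],np.pi/2)"
```

```text
t 5.38 pos [ 434.  -265.    11.6] rpy [3.1407e+00 8.0000e-04 1.5654e+00] F [-1.8 -0.1  9.6] op 0.532 q [-0.55  0.5   2.03 -0.    0.61 -0.55]
dp [-2.000e-03 -4.700e-02 -3.709e+00] rot [ 0.01  0.01 -0.05]
```

play_rows --dp '[[0,0,-0.3],[0,0,-0.9],[0,0,-1.7],[0,0,-2.6],[0,0,-3.5]]' --rot '[[0,0,0],[0,0,0],[0,0,0],[0,0,0],[0,0,0]]'

```text
clock: 5.8
eef_pos: [433.0, -264.3, 151.9]
tcp_rot: [-3.141, -0.001, 1.565]
contact_force: [1.1, -1.1, -3.0]
opening: 0.537
grasp_force: 63.0
```

play_rows --dp '[[0.7,0.1,-0.7],[1.5,0.2,-1.3],[2.4,0.3,-1.5],[3.3,0.35,-1.5],[4.2,0.45,-1.5]]' --rot '[[0,0,0],[0,0,0],[0,0,0],[0,0,0],[0,0,0]]'

```text
clock: 6.22
eef_pos: [452.5, -95.5, 211.8]
tcp_rot: [3.139, 0.0, 1.564]
contact_force: [-0.3, -0.6, -3.0]
opening: 0.532
grasp_force: 63.2
```

play_rows --dp '[[0.9,0.1,0],[1.8,0.2,0],[2.6,0.3,0],[3.3,0.4,0],[3.9,0.5,0]]' --rot '[[0,0,0],[0,0,0],[0,0,0],[0,0,0],[0,0,0]]'

```text
clock: 6.63
eef_pos: [473.1, 61.1, 210.8]
tcp_rot: [3.141, -0.0, 1.566]
contact_force: [0.2, 0.1, -2.9]
opening: 0.532
grasp_force: 63.2
```

```bash
python3 -c "
from h import *
go([497,271,212],np.pi/2)
F={}
for n in ['wrist','side','top']:
    s=telemetry.sense();f=optics.grab_frame(n);f['s']=s;np.save('n3%s.npy'%n,f,allow_pickle=True);F[n]=f['color'][:,:,::-1]
go([497,271,212],np.pi/2)
cv2.imwrite('pics/w3.png',F['wrist'])"
```

```text
t 6.63 pos [473.1  61.1 210.8] rpy [ 3.1412e+00 -3.0000e-04  1.5659e+00] F [ 0.2  0.1 -2.9] op 0.532 q [0.13 0.14 1.96 0.   1.03 0.13]
dp [ 5.251  0.571 -0.028] rot [ 0.   -0.   -0.05]
t 6.78 pos [473.4  60.5 210.6] rpy [ 3.1415e+00 -1.0000e-04  1.5679e+00] F [-0.5 -0.8 -2.7] op 0.535 q [0.12 0.15 1.96 0.   1.03 0.13]
dp [ 5.265  0.576 -0.034] rot [ 0.   -0.   -0.03]
```

View pics/w3.png

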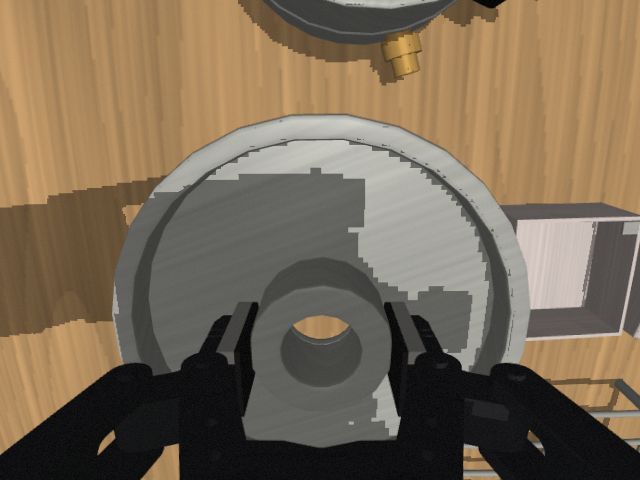

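The wrist view shows the lid held level by its boss. The ring on top of the boss spans u 250–392 with its top at v 287, and the hole centre is near (321,351). The tank is ahead at the top edge.

```bash
python3 - <<'E'
from h import *
f=np.load('n3wrist.npy',allow_pickle=True).item();s=f['s']
zt=s['eef_pos'][2]-11.6+34
c,e=circ([onz(f,u,v,zt,s) for u,v in [(250,348),(392,348),(321,287)]],24);print('boss',c,e,c-s['eef_pos'][:2])
c,e=circ([onz(f,u,v,zt,s) for u,v in [(281,351),(362,351),(321.5,315)]],13);print('hole',c,e,c-s['eef_pos'][:2])
t=np.load('top.npy',allow_pickle=True).item();g=np.load('side.npy',allow_pickle=True).item()
o1,d1=ray(t,187.6,257.3);o2,d2=ray(g,295.6,187)
A=np.stack([d1,-d2],1);k=np.linalg.lstsq(A,o2-o1,rcond=None)[0];print('stud',o1+k[0]*d1,o2+k[1]*d2)
print(onz(t,187.6,257.3,174),onz(g,295.6,187,174))
# bead circle from top crop
P=[onz(t,143+u/4-.4,215+(v-300)/4-.4,142) for u,v in [(32,480),(195,313),(360,480)]];print(circ(P,94.5))
f=np.load('n3top.npy',allow_pickle=True).item()['color'];sf=np.load('n3side.npy',allow_pickle=True).item()['color']
a=np.vstack([cv2.resize(t['color'][235:285,165:215,::-1],(400,400),interpolation=cv2.INTER_NEAREST)])
b=cv2.resize(g['color'][170:220,270:320,::-1],(400,400),interpolation=cv2.INTER_NEAREST)
cv2.imwrite('pics/stud.png',np.hstack([a,b]))
E
```

```text
boss [473.7174882   59.47822347] [-0.69065074 -0.69066661  0.15594151] [ 0.5767687  -1.61559082]
hole [473.88717437  61.07226349] [0.22303768 0.2230379  0.00058469] [ 0.74645487 -0.0215508 ]
stud [499.52456449 273.77104862 178.80295834] [506.4416856  273.24112128 179.31609924]
[499.97466203 274.99533882 174.        ] [507.69759967 284.48681715 174.        ]
(array([499.03355432, 274.65076368]), array([0.15825038, 0.00416687, 0.15835774]))
```

View pics/stud.png

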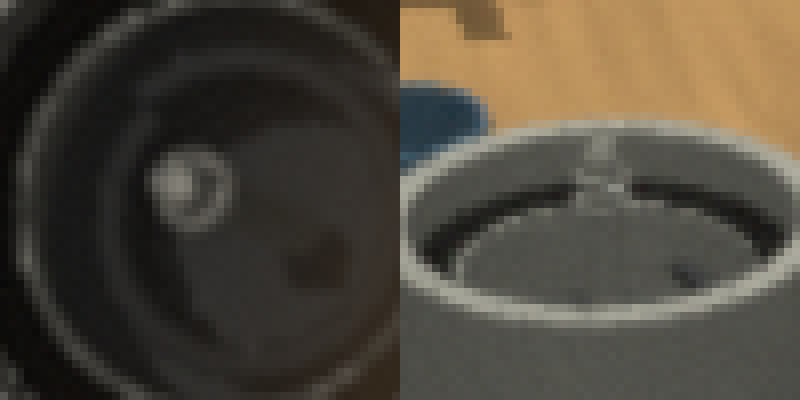

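The stud crops are too coarse, with the tip near u 186–188, so I'll move the wrist camera nearly above the stud.

play_rows --dp '[[0.7,0.15,0],[1.5,0.3,0],[2.3,0.45,0],[2.9,0.6,0],[3.1,0.6,0]]' --rot '[[0,0,0],[0,0,0],[0,0,0],[0,0,0],[0,0,0]]'

```text
clock: 7.2
eef_pos: [499.3, 184.9, 210.7]
tcp_rot: [3.14, -0.001, 1.566]
contact_force: [0.5, -0.8, -2.5]
opening: 0.532
grasp_force: 63.1
```

play_rows --dp '[[0,0,0],[0,0,0],[0,0,0]]' --rot '[[0,0,0],[0,0,0],[0,0,0]]'

```text
clock: 7.45
eef_pos: [497.8, 181.4, 210.3]
tcp_rot: [-3.141, 0.001, 1.564]
contact_force: [-0.5, -0.9, -3.2]
opening: 0.538
grasp_force: 63.1
```

```bash
python3 -c "
from h import *
go([497,271,212],np.pi/2)
s=telemetry.sense();f=optics.grab_frame('wrist');f['s']=s;np.save('w4.npy',f,allow_pickle=True)
cv2.imwrite('pics/w4.png',cv2.resize(f['color'][0:300,120:520,::-1],(800,600)))"
```

```text
t 7.45 pos [497.8 181.4 210.3] rpy [-3.1408e+00  8.0000e-04  1.5643e+00] F [-0.5 -0.9 -3.2] op 0.538 q [ 0.35  0.23  1.86 -0.    1.06  0.35]
dp [ 2.24  -0.034 -0.044] rot [-0.01  0.01 -0.06]
```

View pics/w4.png

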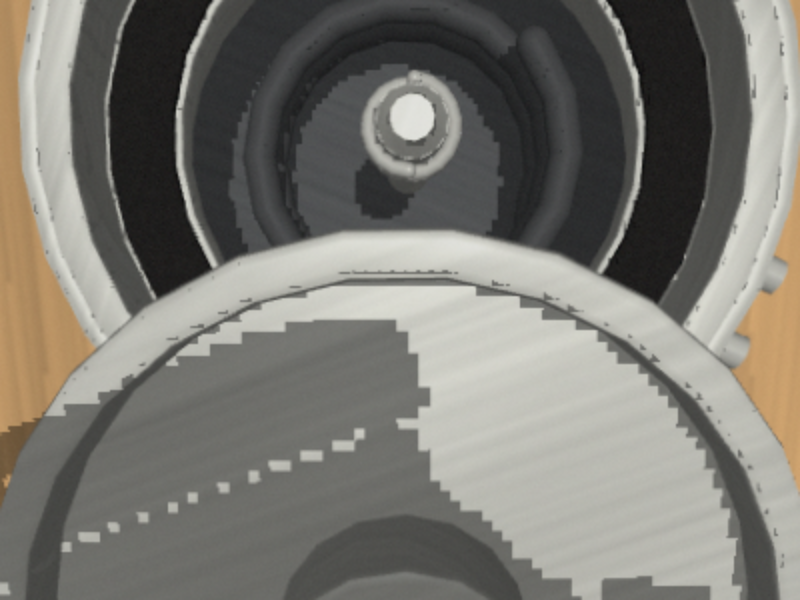

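The tip disc is at (412,117) in the 2x crop, which is pixel (325.7,58.3). The thread ring is centred near (411,125), and the lid rim passes below it.

```bash
python3 - <<'E'
from h import *
f=np.load('w4.npy',allow_pickle=True).item();s=f['s']
print('tip',onz(f,325.6,58.1,174,s),'thr',onz(f,325.1,62,162,s))
P=[onz(f,120+u/2-.2,v/2-.2,142,s) for u,v in [(20,80),(797,80)]];print('tank mid',np.mean(P,0),P[0]-P[1])
zt=s['eef_pos'][2]-11.6
print('lid',circ([onz(f,120+u/2,v/2,zt+22,s) for u,v in [(405,231),(70,375),(740,375)]],75),s['eef_pos'])
print('lidw3',)
f=np.load('n3wrist.npy',allow_pickle=True).item();s=f['s'];zt=s['eef_pos'][2]-11.6
print(circ([onz(f,u,v,zt+22,s) for u,v in [(114,315),(529,315),(322,114)]],75),s['eef_pos'])
E
```

```text
tip [500.62554193 277.57449499 174.        ] thr [500.525468   277.55158449 162.        ]
tank mid [500.26976267 291.61618496 142.        ] [-184.11506481    0.8926744     0.        ]
lid (array([498.81913034, 180.45754571]), array([-0.45057428,  0.32185049,  0.32183275])) [497.75460152 181.38116481 210.31196653]
lidw3
(array([473.89581267,  59.98370701]), array([-0.83469424, -0.83498988,  0.1709556 ])) [473.1407195   61.09381429 210.80514686]
```

play_rows --dp '[[0.6,0.01,-0.02],[1.2,0.02,-0.04],[1.8,0.03,-0.04],[2.3,0.035,-0.04],[2.42,0.035,-0.04]]' --rot '[[0,0,0],[0,0,0],[0,0,0],[0,0,0],[0,0,0]]'

```text
clock: 7.92
eef_pos: [500.6, 281.0, 212.3]
tcp_rot: [3.141, -0.001, 1.565]
contact_force: [0.1, 0.0, -2.7]
opening: 0.536
grasp_force: 63.1
```

play_rows --dp '[[0,0,0],[0,0,0],[0,0,0],[0,0,0]]' --rot '[[0,0,0],[0,0,0],[0,0,0],[0,0,0]]'

```text
clock: 8.25
eef_pos: [500.3, 278.4, 212.1]
tcp_rot: [-3.141, 0.0, 1.564]
contact_force: [-0.7, -0.7, -3.0]
opening: 0.534
grasp_force: 63.1
```

```bash
python3 -c "
from h import *
go([499.75,278.2,195],np.pi/2)
go([499.75,278.2,133],np.pi/2)"
```

```text
t 8.25 pos [500.3 278.4 212.1] rpy [-3.1414e+00  4.0000e-04  1.5638e+00] F [-0.7 -0.7 -3. ] op 0.534 q [ 0.51  0.29  1.77 -0.    1.08  0.51]
dp [-0.004 -0.013  0.427] rot [-0.    0.   -0.07]
t 8.25 pos [500.3 278.4 212.1] rpy [-3.1414e+00  4.0000e-04  1.5638e+00] F [-0.7 -0.7 -3. ] op 0.534 q [ 0.51  0.29  1.77 -0.    1.08  0.51]
dp [-0.004 -0.012  1.977] rot [-0.    0.   -0.07]
```

play_rows --dp '[[0,-0.01,0.2],[0,-0.01,0.5],[0,-0.01,0.75],[0,-0.01,0.85],[0,-0.01,0.85]]' --rot '[[0,0,0],[0,0,0],[0,0,0],[0,0,0],[0,0,0]]'

```text
clock: 8.67
eef_pos: [498.8, 279.0, 176.0]
tcp_rot: [-3.139, 0.002, 1.565]
contact_force: [0.8, 0.0, -2.5]
opening: 0.532
grasp_force: 63.1
```

play_rows --dp '[[0,0,0.06],[0,0,0.12],[0,0,0.18],[0,0,0.24],[0,0,0.25]]' --rot '[[0,0,0],[0,0,0],[0,0,0],[0,0,0],[0,0,0]]'

```text
clock: 9.08
eef_pos: [499.7, 279.6, 167.8]
tcp_rot: [-3.141, 0.0, 1.565]
contact_force: [0.0, -0.5, -2.5]
opening: 0.531
grasp_force: 63.1
```

```bash
python3 -c "
from h import *
go([499.75,278.2,133],np.pi/2)
s=telemetry.sense();f=optics.grab_frame('wrist');f['s']=s;np.save('w5.npy',f,allow_pickle=True)
cv2.imwrite('pics/w5.png',cv2.resize(f['color'][250:450,200:440,::-1],(720,600)))"
```

```text
t 9.08 pos [499.7 279.6 167.8] rpy [-3.1414e+00  1.0000e-04  1.5650e+00] F [ 0.  -0.5 -2.5] op 0.531 q [0.51 0.34 1.81 0.   0.99 0.51]
dp [-0.036  0.001  0.87 ] rot [-0.    0.   -0.06]
```

play_rows --dp '[[-0.02,0,0.1],[-0.02,0,0.22],[-0.02,0,0.34],[-0.02,0,0.46],[-0.02,0,0.55]]' --rot '[[0,0,0],[0,0,0],[0,0,0],[0,0,0],[0,0,0]]'

```text
clock: 9.55
eef_pos: [499.6, 278.7, 145.2]
tcp_rot: [-3.141, 0.0, 1.565]
contact_force: [0.7, -0.3, -2.4]
opening: 0.531
grasp_force: 63.1
```

play_rows --dp '[[0,0,0.08],[0,0,0.16],[0,0,0.22],[0,0,0.27],[0,0,0.28]]' --rot '[[0,0,0],[0,0,0],[0,0,0],[0,0,0],[0,0,0]]'

```text
clock: 9.97
eef_pos: [499.7, 278.8, 134.5]
tcp_rot: [-3.141, 0.0, 1.565]
contact_force: [-0.1, -0.2, -3.1]
opening: 0.535
grasp_force: 63.1
```

```bash
python3 -c "
from h import *
go([499.75,278.2,131.6],np.pi/2)"
```

```text
t 9.97 pos [499.7 278.8 134.5] rpy [-3.1412e+00  2.0000e-04  1.5650e+00] F [-0.1 -0.2 -3.1] op 0.535 q [0.51 0.38 1.83 0.   0.93 0.51]
dp [-0.015  0.002  0.073] rot [-0.    0.   -0.06]
```

play_rows --dp '[[0,0,0.02],[0,0,0.04],[0,0,0.06],[0,0,0.075],[0,0,0.075]]' --rot '[[0,0,0],[0,0,0],[0,0,0],[0,0,0],[0,0,0]]'

```text
clock: 10.38
eef_pos: [499.8, 278.9, 131.8]
tcp_rot: [-3.142, -0.0, 1.565]
contact_force: [-0.8, -0.8, -3.4]
opening: 0.529
grasp_force: 63.1
```

play_rows --dp '[[0,0,0.01],[0,0,0.02],[0,0,0.025],[0,0,0.025]]' --rot '[[0,0,0],[0,0,0],[0,0,0],[0,0,0]]'

```text
clock: 10.72
eef_pos: [499.9, 278.9, 131.2]
tcp_rot: [3.141, -0.0, 1.565]
contact_force: [-1.6, -1.7, 1.7]
opening: 0.533
grasp_force: 63.5
```

play_rows --dp '[[0,0,0],[0,0,0],[0,0,0]]' --rot '[[0,0,0],[0,0,0],[0,0,0]]' --fingers 0.85

```text
clock: 10.97
eef_pos: [500.1, 279.0, 131.0]
tcp_rot: [3.141, -0.0, 1.565]
contact_force: [0.4, -0.2, -0.3]
opening: 0.853
grasp_force: 0.0
```

play_rows --dp '[[0,0,-0.3],[0,0,-0.8],[0,0,-1.5],[0,0,-2.3],[0,0,-3.0]]' --rot '[[0,0,0],[0,0,0],[0,0,0],[0,0,0],[0,0,0]]'

```text
clock: 11.38
eef_pos: [499.9, 278.9, 253.5]
tcp_rot: [3.141, -0.0, 1.565]
contact_force: [1.4, 1.2, -0.0]
opening: 0.847
grasp_force: 0.0
```

```bash
python3 - <<'E'
from h import *
go([444,-30,200],np.pi/2)
s=telemetry.sense();f=optics.grab_frame('wrist');f['s']=s;np.save('w6.npy',f,allow_pickle=True)
t=np.load('top.npy',allow_pickle=True).item()
# nut blob
c=t['color'][270:308,285:335].astype(int);m=((c.max(2)-c.min(2))<30)&(c.max(2)>70)
n,l,st,ce=cv2.connectedComponentsWithStats(m.astype(np.uint8));i=1+st[1:,4].argmax();print(st[i],ce[i])
v,u=np.nonzero(l==i);P=np.array([onz(t,285+a,270+b,20)[:2] for a,b in zip(u,v)]);w,V=np.linalg.eigh(np.cov(P.T));print(P.mean(0),np.sqrt(w),V[:,1],np.arctan2(V[1,1],V[0,1]))
cv2.imwrite('pics/w6.png',f['color'][:,:,::-1])
E
```

```text
t 11.38 pos [499.9 278.9 253.5] rpy [ 3.1408e+00 -4.0000e-04  1.5650e+00] F [ 1.4  1.2 -0. ] op 0.847 q [0.51 0.25 1.72 0.   1.17 0.51]
dp [-7.732 -1.353  1.333] rot [ 0.01 -0.   -0.06]
[ 12   5  15  23 155] [19.09032258 16.09677419]
[446.26455527  22.88329093] [ 8.6480234  16.08785859] [-0.87027322 -0.49256931] -2.626553053184028
```

View pics/w6.png

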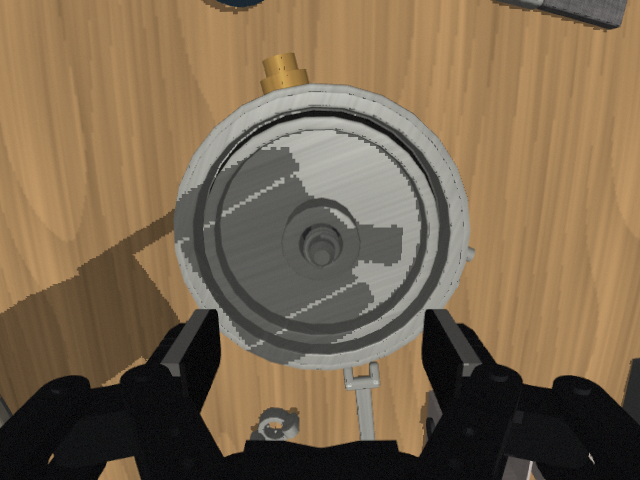

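The wrist view shows the lid seated level and concentric in the well, with the stud standing through the boss at about (321,250). The nut is near (275,425). All 10 viewings are used, so from here I'll measure numerically only.

play_rows --dp '[[-0.8,-0.17,0],[-1.7,-0.35,0],[-2.6,-0.55,0],[-3.5,-0.75,0],[-4.4,-0.93,0]]' --rot '[[0,0,0],[0,0,0],[0,0,0],[0,0,0],[0,0,0]]' --fingers 1.0

```text
clock: 11.85
eef_pos: [460.9, 101.7, 251.6]
tcp_rot: [3.141, -0.0, 1.566]
contact_force: [-0.1, 0.2, -0.4]
opening: 1.001
grasp_force: 0.0
```

play_rows --dp '[[-0.7,-0.15,0.5],[-1.3,-0.25,1.1],[-1.8,-0.35,1.7],[-2.0,-0.41,2.2],[-2.0,-0.41,2.5]]' --rot '[[0,0,-1.0],[0,0,-2.0],[0,0,-3.0],[0,0,-4.0],[0,0,-5.0]]'

```text
clock: 12.27
eef_pos: [443.3, 21.4, 149.7]
tcp_rot: [-3.14, -0.0, 2.092]
contact_force: [0.6, 0.5, -0.6]
opening: 0.998
grasp_force: 0.0
```

play_rows --dp '[[0,0,0],[0,0,0],[0,0,0]]' --rot '[[0,0,0],[0,0,0],[0,0,0]]'

```text
clock: 12.52
eef_pos: [445.6, 23.5, 152.0]
tcp_rot: [3.14, 0.001, 2.086]
contact_force: [1.0, 0.6, 0.7]
opening: 0.996
grasp_force: 0.0
```

```bash
python3 - <<'E'
from h import *
s=telemetry.sense();f=optics.grab_frame('wrist');f['s']=s;np.save('w7.npy',f,allow_pickle=True)
c=f['color'].astype(int);m=((c.max(2)-c.min(2))<25)&(c.max(2)>90)
n,l,st,ce=cv2.connectedComponentsWithStats(m.astype(np.uint8))
for i in range(1,n):
    if st[i,4]>150: print(st[i],ce[i].round(),onz(f,*ce[i],15,s).round(1))
w=np.load('w6.npy',allow_pickle=True).item()
g=cv2.cvtColor(w['color'],cv2.COLOR_RGB2GRAY)
print(g[225:275:3,295:350:3])
go([446,23,100],np.pi/2+.515)
E
```

```text
[ 361  188  153  231 5682] [438. 296.] [545.6  21.2  15. ]
[301 204  44  18 257] [322. 211.] [440.6  34.7  15. ]
[ 538  319  102   80 3950] [584. 360.] [680.2  32.7  15. ]
[[ 96  92  90  89  87  81  68  62  64  63  65  61  79  90  88  90  91  90
  164]
 [ 91  90  92  90  46  41  69  77  86  86  87  76  59  50  88  89  91  91
  127]
 [ 93  90  86  49  34  72  82  80  84  86  84  78  81  65  53  89  88  86
   88]
 [ 87  85  71  35  61  83  91  94  83  86  81  78  79  72  45  73  88  90
   92]
 [ 91  92  60  33  79 100  85  64  65  86  84  89  85  75  74  66  89  88
   88]
 [ 90  87  58  59  94  85  66  62  64  63  64  66  82  86  72  62  81  85
   90]
 [ 91  81  58  76  99  68  67  78  82  79  80  71  60  84  81  62  81  89
   89]
 [ 90  86  59  83  88  64  79  83  78  77  76  76  75  74  87  65  83  89
   90]
 [ 91  88  59  82  86  74  82  83  77  79  77  76  76  70  88  65  88  88
   88]
 [ 89  90  61  85  89  75  81  86  88  90  90  75  71  73  87  66  88  88
   88]
 [ 88  87  82  72  97  78  76  88  90  91  91  91  69  78  81  87  91  90
   89]
 [ 87  89  91  76  94  77  78  89  91  90  93  92  68  83  75  91  88  87
   89]
 [ 91  91  91  93  80  94  75  88  91  90  90  80  68  85  92  90  89  87
   88]
 [ 91  89  89  89  92  86  89  72  84  87  72  77  98  93  92  89  88  91
   87]
 [ 88  88  89  89  90  91  89  87  87  79  98  90  88  91  88  89  88  86
   86]
 [ 89  88  91  90  90  90  90  91  91  89  87  88  90  88  88  89  86  84
   91]
 [ 91  87  88  89  91  93  89  90  89  89  88  85  88  89  89  87  89  92
   90]]
t 12.57 pos [445.7  23.5 152.1] rpy [3.1398e+00 9.0000e-04 2.0863e+00] F [ 0.6 -0.3  0.5] op 0.996 q [ 0.05  0.18  2.08  0.    0.88 -0.47]
dp [-0.014 -0.003  1.303] rot [0.02 0.01 0.  ]
```

```bash
python3 - <<'E'
from h import *
f=np.load('w7.npy',allow_pickle=True).item();s=f['s']
h=cv2.cvtColor(f['color'],cv2.COLOR_RGB2HSV);m=(h[...,1]<70)&(h[...,2]>20)
m[:140]=0;m[300:]=0;m[:,:230]=0;m[:,362:]=0
n,l,st,ce=cv2.connectedComponentsWithStats(m.astype(np.uint8))
for i in range(1,n):
    if st[i,4]>100:
        print(st[i],ce[i].round(1),onz(f,*ce[i],18,s).round(1))
for v in range(165,262,4): print(v,''.join('#' if m[v,u] else '.' for u in range(262,385,2)))
E
```

```text
[ 278  199   84   56 2578] [320.4 228.5] [445.5  23.9  18. ]
165 ..............................................................
169 ..............................................................
173 ..............................................................
177 ..............................................................
181 ..............................................................
185 ..............................................................
189 ..............................................................
193 ..............................................................
197 ..............................................................
201 ..........................##########..........................
205 .......................#################......................
209 .....................####################.....................
213 ...................##########....##########...................
217 ...................######............######...................
221 ..........##############...............###########............
225 .........################............#############............
229 ........###############................###########............
233 ........################.............#############............
237 ........#####################....#################............
241 .........#########################################............
245 ..............#......####################.....................
249 .......................################.......................
253 ...........................########...........................
257 ..............................................................
261 ..............................................................
```

play_rows --dp '[[0,0.04,0.9],[0,0.04,1.8],[0,0.04,2.6],[0,0.04,3.1],[0,0.04,3.4]]' --rot '[[0,0,0],[0,0,0],[0,0,0],[0,0,0],[0,0,0]]'

```text
clock: 12.98
eef_pos: [445.8, 24.4, 13.5]
tcp_rot: [-3.141, -0.001, 2.087]
contact_force: [-0.0, 0.2, -0.6]
opening: 0.999
grasp_force: 0.0
```

play_rows --dp '[[0,0,0.12],[0,0,0.22],[0,0,0.27],[0,0,0.27]]' --rot '[[0,0,0],[0,0,0],[0,0,0],[0,0,0]]'

```text
clock: 13.32
eef_pos: [446.9, 24.1, 4.7]
tcp_rot: [3.14, 0.001, 2.088]
contact_force: [-0.7, -0.2, -0.8]
opening: 1.0
grasp_force: 0.0
```

play_rows --dp '[[0,0,0],[0,0,0],[0,0,0],[0,0,0]]' --rot '[[0,0,0],[0,0,0],[0,0,0],[0,0,0]]' --fingers 0.0 --grip_force 45

```text
clock: 13.65
eef_pos: [446.8, 24.0, 5.1]
tcp_rot: [3.14, 0.001, 2.088]
contact_force: [-1.7, 0.5, 10.4]
opening: 0.69
grasp_force: 46.4
```

play_rows --dp '[[0,0,-0.3],[0,0,-0.9],[0,0,-1.7],[0,0,-2.6],[0,0,-3.5]]' --rot '[[0,0,0],[0,0,0],[0,0,0],[0,0,0],[0,0,0]]'

```text
clock: 14.07
eef_pos: [445.4, 23.9, 145.7]
tcp_rot: [-3.141, -0.0, 2.088]
contact_force: [1.6, 0.0, -1.3]
opening: 0.691
grasp_force: 49.4
```

play_rows --dp '[[0.3,0.3,-0.7],[0.8,0.7,-1.3],[1.4,1.2,-1.75],[2.0,1.75,-1.75],[2.6,2.3,-1.75]]' --rot '[[0,0,0],[0,0,0],[0,0,0],[0,0,0],[0,0,0]]'

```text
clock: 14.48
eef_pos: [475.4, 161.4, 216.3]
tcp_rot: [3.138, 0.001, 2.088]
contact_force: [0.8, -0.1, -1.7]
opening: 0.687
grasp_force: 49.6
```

play_rows --dp '[[0.6,0.5,0],[1.2,1.0,0],[1.75,1.5,0],[2.15,1.9,0],[2.25,2.0,0]]' --rot '[[0,0,0],[0,0,0],[0,0,0],[0,0,0],[0,0,0]]'

```text
clock: 14.9
eef_pos: [500.2, 280.8, 214.5]
tcp_rot: [3.14, -0.001, 2.09]
contact_force: [-0.3, -0.9, -0.1]
opening: 0.688
grasp_force: 49.6
```

play_rows --dp '[[0,0,0],[0,0,0],[0,0,0],[0,0,0],[0,0,0]]' --rot '[[0,0,-1.1],[0,0,-2.3],[0,0,-3.5],[0,0,-4.7],[0,0,-5.8]]'

```text
clock: 15.32
eef_pos: [499.2, 277.0, 214.3]
tcp_rot: [-3.141, -0.0, 2.702]
contact_force: [-0.3, 0.4, -1.5]
opening: 0.691
grasp_force: 49.6
```

play_rows --dp '[[0,0,0],[0,0,0],[0,0,0],[0,0,0],[0,0,0]]' --rot '[[0,0,-1.1],[0,0,-2.3],[0,0,-3.5],[0,0,-4.7],[0,0,-5.8]]'

```text
clock: 15.73
eef_pos: [499.2, 276.9, 214.3]
tcp_rot: [-3.141, -0.0, -2.974]
contact_force: [0.7, -0.0, -0.8]
opening: 0.694
grasp_force: 49.6
```

play_rows --dp '[[0,0,0],[0,0,0],[0,0,0],[0,0,0],[0,0,0]]' --rot '[[0,0,-1.1],[0,0,-2.3],[0,0,-3.5],[0,0,-4.7],[0,0,-5.8]]'

```text
clock: 16.15
eef_pos: [499.2, 276.9, 214.3]
tcp_rot: [-3.142, -0.0, -2.367]
contact_force: [-0.6, 0.0, -1.2]
opening: 0.69
grasp_force: 49.6
```

play_rows --dp '[[0,0,0],[0,0,0],[0,0,0],[0,0,0],[0,0,0]]' --rot '[[0,0,-1.1],[0,0,-2.3],[0,0,-3.5],[0,0,-4.7],[0,0,-5.8]]'

```text
clock: 16.57
eef_pos: [499.3, 276.9, 214.3]
tcp_rot: [3.142, -0.0, -1.759]
contact_force: [-0.2, -0.6, -1.2]
opening: 0.69
grasp_force: 49.6
```

```bash
python3 - <<'E'
from h import *
go([500.4,277.7,200],4.98)
s=telemetry.sense();f=optics.grab_frame('wrist');f['s']=s;np.save('w8.npy',f,allow_pickle=True)
E
```

```text
t 16.57 pos [499.3 276.9 214.3] rpy [ 3.1415e+00 -3.0000e-04 -1.7593e+00] F [-0.2 -0.6 -1.2] op 0.69 q [ 0.5   0.29  1.77 -0.    1.09 -2.45]
dp [-0.025 -0.024  0.357] rot [ 0.   -0.   -4.36]
```

play_rows --dp '[[0,0,0],[0,0,0],[0,0,0],[0,0,0],[0,0,0]]' --rot '[[0,0,-1],[0,0,-2],[0,0,-3],[0,0,-4],[0,0,-4]]'

```text
clock: 17.03
eef_pos: [499.3, 277.1, 214.2]
tcp_rot: [3.141, -0.0, -1.345]
contact_force: [0.4, -0.3, -1.1]
opening: 0.692
grasp_force: 49.6
```

```bash
python3 - <<'E'
from h import *
go([500.4,277.7,200],4.98)
s=telemetry.sense();f=optics.grab_frame('wrist');f['s']=s;np.save('w9.npy',f,allow_pickle=True)
g=cv2.cvtColor(f['color'],cv2.COLOR_RGB2GRAY);ch=" .:-=+*#%@"
for v in range(236,420,4): print(v,''.join(ch[min(9,int(x)*10//200)] for x in g[v,232:412:2]))
E
```

```text
t 17.03 pos [499.3 277.1 214.2] rpy [ 3.1414e+00 -2.0000e-04 -1.3445e+00] F [ 0.4 -0.3 -1.1] op 0.692 q [ 0.5   0.29  1.77 -0.    1.09 -2.86]
dp [-0.009 -0.029  0.356] rot [ 0.   -0.   -0.39]
236 ++++++++++=++++++++++++++----==+++++++++++++++++++++++++++=----+++++++++++++++++++++++++++
240 ++++++++++++++++++++++++=--====++++++++++++++++++++++++++++++---++++++++++++++++++++++++++
244 ++++++++++++++++++++++++-==+=++++++++++++=======++++++++++++++=-=+++++++++++++++++++++++++
248 +++++++++++++++++=++=++-===+++++++++=--=============+++++++++++=-+++++++++++++++++++++++++
252 ===+=+++++++++++++++++======++++++=:==-=====+=======-==+++++++++==++++++++++++++++++++++++
256 +++++++++++=++*##++++======+++++=::-==+==----====-==---=+++++++++=++++++++++++++++++++++++
260 ++=+++++++++++%%%*+++===+=+++++=---=+=---------=====-=--=+++++++++=+++++++++++++++++++++++
264 %%%%#=====%#%%%%%%##*=====++++=---=+=-----=---=---====---=++++++++=+++++++++++++++++++++++
268 %%%%%#%%%%%%%%%%%%%%#========+=--=+=--=------=--=--===---=++++++++=+++++++++++++++++++++++
272 %%%%%%%%%%%%%%%%%%%%%+=====++++--=+==------------
[... 2761 characters left out ...]
%%%%%%%%%%%%%%%%%%#%@@%%%%%%###****
392 ############%%%%@%%%%%%%%%%%%%%%%%%%%%%%%%%%%%%%%%%%%%%%%%%%%%%%%%%%#@@%%%%%%#########****
396 ###############%%%%%#%%%@@%%%%%%%%%%%%%%%%%%%%%%%%%%%%%%%%%%%%%@@%%%%%%#+=###########*****
400 ####################**####%%%%%@@%%%%%@@#%#@%%%%%%@@@%%%%%%%%%%%#*+:::-====##########****#
404 ###################*******#########****###%%%%%%%%%**++-::::::::::::::::====*#######****##
408 ###################*******#####***+::::::::::::::::::::::::::::.:::::::::====######****###
412 ###################**#***#####***#::::::::::::::::::::::::::.:::::::::.::====######***####
416 ##################**#****#####*#**::::::::::::::::::::::::::::::::::::::::===*#####**#####
```

```bash
python3 - <<'E'
from h import *
f=np.load('w9.npy',allow_pickle=True).item();s=f['s'];R=Ro.from_euler('xyz',s['tcp_rot'])
tl=lambda u,v,z:R.inv().apply(onz(f,u,v,z,s)-s['eef_pos']).round(2)
zb=s['eef_pos'][2]-5
print('bore LRTB',tl(288,337,zb+18),tl(354,337,zb+18),tl(321,309,zb+18),tl(321,366,zb+18))
print('hole LRT',tl(292,266,154),tl(346,266,154),tl(320,243,154))
print('thr LRT',tl(299,266,162),tl(339,266,162),tl(320,248,162))
print('FK stud in tool',R.inv().apply(np.array([500.6,277.8,162])-s['eef_pos']))
g=cv2.cvtColor(f['color'],cv2.COLOR_RGB2GRAY).astype(int)
print(np.median(g[234:300,312:328],1).astype(int))
print(np.median(g[300:385,312:328],1).astype(int))
print(np.median(g[268:275,280:368],0).astype(int))
print(np.median(g[338:346,270:375],0).astype(int))
E
```

```text
bore LRTB [  0.58 -11.62 -13.  ] [  0.6   11.31 -13.  ] [ 11.3   -0.18 -13.  ] [-11.05  -0.14 -13.  ]
hole LRT [  0.59 -14.92  60.23] [ 0.61 12.75 60.24] [12.9  -0.58 60.24]
thr LRT [  3.45 -10.9   52.23] [ 3.47  8.79 52.24] [12.74 -0.57 52.24]
FK stud in tool [-0.42963899 -1.39960029 52.23327277]
[104 104 103 103 104 104 104 104 104 102  98  87  88  95  87  79  85  91
  97  98  93  82  79  73  70  69  69  67  67  73  78  77  77  77  78  78
  78  75  70  67  67  66  67  67  67  66  67  67  67  66  66  67  67  68
  69  74  94 104 105 106 106 106 105 104 103 102]
[101  99  98  97  96  97  98  98  97  96 107 154 167 168 171 174 172 170
 172 172 174 173 170 167 167 167 168 166 164 164 164 165 163 161 162 163
 158 157 159 163 169 169 116  64  65  65  65  65  65  66  65  65  65  64
  64  66  66  65  65  66  65  66  65  66  68  69  80  94 103 102 101 100
 100  99  98  97  96  95  94  93  85  71  67  67  66]
[ 98  98  98  98  99  98 100 102 101 102 101 101  98  87  72  64  64  77
  88  94 104 100  92  84  78  73  74  76  75  76  75  75  76  70  73  74
  72  70  75  74  74  76  76  78  77  76  77  79  78  80  78  79  71  68
  79  88  94  97  96  91  75  65  64  63  67  88  98 101 103 103 103 104
 104 104 105 104 105 105 105 106 105 106 104 101  95 101 105 106]
[ 68  68  68  68  70  72  76  75  73  71  78  93 101  99  99  97  93  80
  69  66  65  64  65  64  64  65  63  64  64  65  64  64  65  66  74  85
  89  94  97  92  92  88  76  96 112 121 143 160 161 154 150 143 138 140
 139 107  95  84  82  82  79  82  82  85  82  79  72  64  65  65  64  65
  64  63  63  63  63  63  63  64  63  63  63  64  67  90  95  96  97  97
  99  82  66  67  69  69  71  70  70  71  69  70  68  68  69]
```

play_rows --dp '[[0,-0.03,0.2],[0,-0.03,0.45],[0,-0.03,0.7],[0,-0.03,0.9],[0,-0.03,1.03]]' --rot '[[0,0,0],[0,0,0],[0,0,0],[0,0,0],[0,0,0]]'

```text
clock: 17.5
eef_pos: [499.9, 277.5, 170.9]
tcp_rot: [3.139, -0.001, -1.347]
contact_force: [0.6, -0.4, -0.2]
opening: 0.692
grasp_force: 49.6
```

play_rows --dp '[[0,0,0.0],[0,0,0.03],[0,0,0.06],[0,0,0.09],[0,0,0.12]]' --rot '[[0,0,0],[0,0,0],[0,0,0],[0,0,0],[0,0,0]]'

```text
clock: 17.92
eef_pos: [500.9, 278.1, 168.4]
tcp_rot: [-3.141, 0.0, -1.346]
contact_force: [0.1, 0.0, -1.4]
opening: 0.689
grasp_force: 49.6
```

```bash
python3 -c "
from h import *
go([500.4,277.4,160],-1.3445);print(telemetry.sense()['wrist_torque'])"
```

```text
t 17.92 pos [500.9 278.1 168.4] rpy [-3.1409e+00  2.0000e-04 -1.3464e+00] F [ 0.1  0.  -1.4] op 0.689 q [ 0.5   0.34  1.81  0.    0.99 -2.86]
dp [0.013 0.017 0.209] rot [-0.01  0.   -0.02]
[ 0.02589448  0.00310846 -0.03351419]
```

play_rows --dp '[[0,0,0.02],[0,0,0.04],[0,0,0.06],[0,0,0.08],[0,0,0.08]]' --rot '[[0,0,0],[0,0,0],[0,0,0],[0,0,0],[0,0,0]]'

```text
clock: 18.33
eef_pos: [500.7, 277.9, 164.8]
tcp_rot: [3.141, -0.0, -1.346]
contact_force: [-0.6, 0.1, -0.2]
opening: 0.694
grasp_force: 49.6
```

play_rows --dp '[[0,0,0.015],[0,0,0.03],[0,0,0.045],[0,0,0.05]]' --rot '[[0,0,0],[0,0,0],[0,0,0],[0,0,0]]'

```text
clock: 18.67
eef_pos: [500.9, 278.0, 163.1]
tcp_rot: [-3.141, 0.0, -1.346]
contact_force: [0.5, 0.3, 3.7]
opening: 0.686
grasp_force: 49.9
```

```bash
python3 -c "
from h import *
go([500.4,277.4,160],-1.3445);print(telemetry.sense()['wrist_torque'])"
```

```text
t 18.67 pos [500.9 278.  163.1] rpy [-3.1413e+00  1.0000e-04 -1.3462e+00] F [0.5 0.3 3.7] op 0.686 q [ 0.5   0.35  1.81 -0.    0.98 -2.86]
dp [0.012 0.014 0.077] rot [-0.    0.   -0.02]
[-0.12095271  0.1183563   0.05035515]
```

play_rows --dp '[[0,0,0.005],[0,0,0.012],[0,0,0.02],[0,0,0.028],[0,0,0.034]]' --rot '[[0,0,1.1],[0,0,2.3],[0,0,3.5],[0,0,4.6],[0,0,5.8]]'

```text
clock: 19.08
eef_pos: [501.0, 278.0, 161.8]
tcp_rot: [-3.141, 0.0, -1.959]
contact_force: [0.5, -0.1, -0.3]
opening: 0.692
grasp_force: 49.8
```

```bash
python3 -c "
from h import *
go([500.4,277.4,160],-1.3445);print(telemetry.sense()['wrist_torque'])"
```

```text
t 19.08 pos [501.  278.  161.8] rpy [-3.1411e+00  3.0000e-04 -1.9586e+00] F [ 0.5 -0.1 -0.3] op 0.692 q [ 0.5   0.35  1.81 -0.    0.98 -2.25]
dp [0.019 0.008 0.045] rot [-0.01  0.   -5.86]
[-0.10619227 -0.0418595  -0.00599564]
```

Turning freely and sinking with the thread. I'll continue.

play_rows --dp '[[0,0,0.007],[0,0,0.014],[0,0,0.022],[0,0,0.03],[0,0,0.037]]' --rot '[[0,0,1.1],[0,0,2.3],[0,0,3.5],[0,0,4.6],[0,0,5.8]]'

```text
clock: 19.5
eef_pos: [501.1, 278.0, 160.4]
tcp_rot: [-3.141, 0.001, -2.565]
contact_force: [-0.1, -0.3, 2.0]
opening: 0.69
grasp_force: 49.9
```

```bash
python3 -c "
from h import *
go([500.4,277.4,160],-1.3445);print(telemetry.sense()['wrist_torque'])"
```

```text
t 19.5 pos [501.1 278.  160.4] rpy [-3.1414e+00  8.0000e-04 -2.5654e+00] F [-0.1 -0.3  2. ] op 0.69 q [ 0.5   0.35  1.81 -0.    0.98 -1.64]
dp [ 0.023 -0.004  0.009] rot [-1.000e-02  1.000e-02 -1.166e+01]
[-0.06433837 -0.04834706  0.00192014]
```

play_rows --dp '[[0,0,0.007],[0,0,0.014],[0,0,0.022],[0,0,0.03],[0,0,0.037]]' --rot '[[0,0,1.1],[0,0,2.3],[0,0,3.5],[0,0,4.6],[0,0,5.8]]'

```text
clock: 19.92
eef_pos: [501.2, 278.1, 158.9]
tcp_rot: [3.141, 0.001, 3.111]
contact_force: [0.2, -0.8, 2.8]
opening: 0.693
grasp_force: 49.8
```

```bash
python3 -c "
from h import *
go([500.4,277.4,160],-1.3445);print(telemetry.sense()['wrist_torque'])"
```

```text
t 19.92 pos [501.2 278.1 158.9] rpy [3.1412e+00 9.0000e-04 3.1111e+00] F [ 0.2 -0.8  2.8] op 0.693 q [ 0.5   0.35  1.81 -0.    0.97 -1.04]
dp [ 0.019 -0.017 -0.028] rot [-1.000e-02  1.000e-02 -1.745e+01]
[-0.07759933 -0.12505426  0.05038057]
```

play_rows --dp '[[0,0,0.005],[0,0,0.01],[0,0,0.015],[0,0,0.02],[0,0,0.02]]' --rot '[[0,0,0.8],[0,0,1.6],[0,0,2.4],[0,0,3.0],[0,0,3.0]]' --grip_force 80

```text
clock: 20.33
eef_pos: [501.3, 278.2, 158.5]
tcp_rot: [3.14, 0.001, 2.799]
contact_force: [-0.5, -0.4, 5.2]
opening: 0.684
grasp_force: 84.4
```

```bash
python3 -c "
from h import *
go([500.4,277.4,160],-1.3445);print(telemetry.sense()['wrist_torque'])"
```

```text
t 20.33 pos [501.3 278.2 158.5] rpy [3.1405e+00 1.0000e-03 2.7985e+00] F [-0.5 -0.4  5.2] op 0.684 q [ 0.5   0.35  1.81  0.    0.97 -0.72]
dp [ 0.014 -0.027 -0.036] rot [-0.000e+00  2.000e-02 -2.044e+01]
[ 0.00116005  0.05235671 -0.06298467]
```

play_rows --dp '[[0,0,0.005],[0,0,0.01],[0,0,0.012],[0,0,0.012]]' --rot '[[0,0,0.7],[0,0,1.4],[0,0,2.0],[0,0,2.0]]'

```text
clock: 20.67
eef_pos: [501.4, 278.2, 158.3]
tcp_rot: [3.14, 0.001, 2.589]
contact_force: [-0.8, -1.7, 7.2]
opening: 0.679
grasp_force: 84.6
```

```bash
python3 -c "
from h import *
go([500.4,277.4,160],-1.3445);print(telemetry.sense()['wrist_torque'])"
```

```text
t 20.67 pos [501.4 278.2 158.3] rpy [3.1402e+00 1.0000e-03 2.5892e+00] F [-0.8 -1.7  7.2] op 0.679 q [ 0.5   0.35  1.81 -0.    0.97 -0.51]
dp [ 0.012 -0.03  -0.043] rot [-0.000e+00  2.000e-02 -2.244e+01]
[-0.22281989  0.14277673 -0.07755739]
```

play_rows --dp '[[0,0,0.002],[0,0,0.005],[0,0,0.008],[0,0,0.01],[0,0,0.01]]' --rot '[[0,0,0.7],[0,0,1.4],[0,0,2.1],[0,0,2.5],[0,0,2.5]]'

```text
clock: 21.08
eef_pos: [501.4, 278.0, 158.0]
tcp_rot: [3.14, 0.001, 2.329]
contact_force: [-1.6, -1.7, 8.1]
opening: 0.684
grasp_force: 84.8
```

```bash
python3 -c "
from h import *
go([500.4,277.4,160],-1.3445);s=telemetry.sense();print(s['wrist_torque'],s['joint_efforts'])"
```

```text
t 21.08 pos [501.4 278.  158. ] rpy [3.1402e+00 8.0000e-04 2.3286e+00] F [-1.6 -1.7  8.1] op 0.684 q [ 0.5   0.35  1.81 -0.    0.97 -0.25]
dp [ 0.006 -0.029 -0.049] rot [-1.000e-02  2.000e-02 -2.492e+01]
[-0.37461104  0.15258622 -0.09277466] [  0.86948588 -51.49111748 -28.08970928   0.31229736  -0.71678448
   0.7408515 ]
```

play_rows --dp '[[0,0,0.002],[0,0,0.005],[0,0,0.008],[0,0,0.01],[0,0,0.01]]' --rot '[[0,0,0.7],[0,0,1.4],[0,0,2.1],[0,0,2.5],[0,0,2.5]]'

```text
clock: 21.5
eef_pos: [501.4, 278.0, 157.8]
tcp_rot: [3.14, 0.0, 2.067]
contact_force: [-2.6, -2.6, 10.3]
opening: 0.681
grasp_force: 85.0
```

```bash
python3 -c "
from h import *
go([500.4,277.4,160],-1.3445);s=telemetry.sense();print(s['wrist_torque'],s['joint_efforts'])"
```

```text
t 21.5 pos [501.4 278.  157.8] rpy [3.1400e+00 4.0000e-04 2.0669e+00] F [-2.6 -2.6 10.3] op 0.681 q [ 0.5   0.35  1.81 -0.    0.97  0.01]
dp [-0.001 -0.029 -0.054] rot [-0.000e+00  2.000e-02 -2.742e+01]
[-0.41873769  0.3968862  -0.07018223] [  0.90957837 -50.61874866 -27.98702896   0.31992358  -0.99811111
   0.71899155]
```

play_rows --dp '[[0,0,0],[0,0,0],[0,0,0],[0,0,0],[0,0,0]]' --rot '[[0,0,0.5],[0,0,1.0],[0,0,1.5],[0,0,2.0],[0,0,2.0]]'

```text
clock: 21.92
eef_pos: [501.3, 278.0, 157.6]
tcp_rot: [3.14, 0.0, 1.857]
contact_force: [-2.4, -2.8, 8.4]
opening: 0.681
grasp_force: 84.8
```

```bash
python3 -c "
from h import *
go([500.4,277.4,160],-1.3445);s=telemetry.sense();print(s['wrist_torque'],s['joint_efforts'])
s=telemetry.sense();f=optics.grab_frame('wrist');f['s']=s;np.save('w10.npy',f,allow_pickle=True)
g=cv2.cvtColor(f['color'],cv2.COLOR_RGB2GRAY);ch=' .:-=+*#%@'
for v in range(290,392,4): print(v,''.join(ch[min(9,int(x)*10//200)] for x in g[v,212:432:2]))"
```

```text
t 21.92 pos [501.3 278.  157.6] rpy [3.1402e+00 1.0000e-04 1.8569e+00] F [-2.4 -2.8  8.4] op 0.681 q [ 0.5   0.35  1.81 -0.    0.97  0.22]
dp [-0.007 -0.025 -0.06 ] rot [-0.000e+00  2.000e-02 -2.943e+01]
[-0.40140056  0.22525159 -0.10576486] [  0.86932054 -51.62823558 -28.33397806   0.28961082  -0.81038598
   0.77018581]
290 +====+===+====+=====+=+============--------------=+++++++====-------------============+=+=======+=============
294 +++++++++++++++++++++=++==========--------==+++++++++++++=++++++++=---------======-====================++==++=
298 +++++++++++++++==+++=======+++===------=++++++++====+++=======++===++=-------=========+==+=+++=======+====++=+
302 ==++=====+++++++++++=++==+++++++-----=+++===========================++++=-----=========================+==++=+
306 +++-------.   ++++++++========+---==++=++==========-----============+++==+=---===============+%#   :-------===
310 ++-------.    -+++++++=========--=====+======-------------==========+==+====---====-====+===+%%:    :-------+=
314 =-------:     :=----------------============------------------================-----
[... 1510 characters left out ...]
==.       ..
370  .       .========+=============-====+==============++++================++++===========++==========-         .
374  .         -======+++=========-=++++++*#**===========================+=++++==+=========+++========.          .
378 ..          ++==============+*%%#%%%%%+**%*=++==========================+==++=+=++============+*%%.        . .
382   .        =++++++=%%%%%%%%+%=++++=++=+++++=+++++++++++++++++++++++++++++==++==+=++%%%%%%%%%%%%#==:         ..
386 ...       :--###%%+++++++++++++++++++++++++++++++++++++=+++===+++=++=+++++++++==++++*%%%%%%=#=-----        ...
390 ...       -------=+++++++++++=+++++++++++++++=++++++=+=+====++=+==+++=+++=+++=+++++*%%%%===---------       .
```

play_rows --dp '[[0,0,0],[0,0,0],[0,0,0],[0,0,0],[0,0,0]]' --rot '[[0,0,0.5],[0,0,1.0],[0,0,1.5],[0,0,2.0],[0,0,2.0]]'

```text
clock: 22.38
eef_pos: [501.3, 277.8, 157.4]
tcp_rot: [3.14, 0.0, 1.648]
contact_force: [-1.6, -3.1, 7.3]
opening: 0.682
grasp_force: 84.6
```

```bash
python3 -c "
from h import *
go([500.4,277.4,160],-1.3445);s=telemetry.sense();print(s['wrist_torque'],s['joint_efforts'])"
```

```text
t 22.38 pos [501.3 277.8 157.4] rpy [3.1404e+00 2.0000e-04 1.6476e+00] F [-1.6 -3.1  7.3] op 0.682 q [ 0.5   0.35  1.81 -0.    0.97  0.43]
dp [-0.007 -0.023 -0.065] rot [ 0.000e+00 -2.000e-02  2.857e+01]
[-0.44340174  0.11342614 -0.19265059] [  1.37810871 -52.51212358 -28.72555196   0.47751462  -0.66891231
   0.70896383]
```

play_rows --dp '[[0,0,0],[0,0,0],[0,0,0],[0,0,0],[0,0,0]]' --rot '[[0,0,0.5],[0,0,1.0],[0,0,1.5],[0,0,2.0],[0,0,2.0]]'

```text
clock: 22.8
eef_pos: [501.2, 277.5, 157.3]
tcp_rot: [3.14, 0.001, 1.439]
contact_force: [-0.6, -4.2, 7.6]
opening: 0.68
grasp_force: 84.6
```

```bash
python3 -c "
from h import *
go([500.4,277.4,160],-1.3445);s=telemetry.sense();print(s['wrist_torque'],s['joint_efforts'])"
```

```text
t 22.8 pos [501.2 277.5 157.3] rpy [3.1405e+00 6.0000e-04 1.4387e+00] F [-0.6 -4.2  7.6] op 0.68 q [ 0.5   0.35  1.81 -0.    0.97  0.64]
dp [-0.005 -0.019 -0.067] rot [ 1.000e-02 -1.000e-02  2.658e+01]
[-0.76687349  0.07858739 -0.18654027] [  1.97029643 -52.31335759 -29.08197641   0.88719651  -0.91505773
   0.78717671]
```

play_rows --dp '[[0,0,0],[0,0,0],[0,0,0],[0,0,0],[0,0,0]]' --rot '[[0,0,0.5],[0,0,1.0],[0,0,1.5],[0,0,2.0],[0,0,2.0]]'

```text
clock: 23.22
eef_pos: [501.0, 277.4, 157.3]
tcp_rot: [3.141, 0.001, 1.23]
contact_force: [-1.9, -3.9, 8.0]
opening: 0.681
grasp_force: 84.7
```

```bash
python3 -c "
from h import *
go([500.4,277.4,160],-1.3445);s=telemetry.sense();print(s['wrist_torque'],s['joint_efforts'])
f=optics.grab_frame('wrist')
g=cv2.cvtColor(f['color'],cv2.COLOR_RGB2GRAY);ch=' .:-=+*#%@'
for v in range(302,392,4): print(v,''.join(ch[min(9,int(x)*10//200)] for x in g[v,212:432:2]))"
```

```text
t 23.22 pos [501.  277.4 157.3] rpy [3.1405e+00 7.0000e-04 1.2296e+00] F [-1.9 -3.9  8. ] op 0.681 q [ 0.5   0.35  1.81 -0.    0.97  0.85]
dp [-0.005 -0.014 -0.067] rot [ 1.000e-02 -1.000e-02  2.458e+01]
[-0.82997568  0.06841964 -0.06601119] [  1.90297678 -52.17994094 -29.41057205   1.01893175  -1.10789828
   0.83764153]
302 ================================-----==++================================-----====-===========================
306 ===-------.   =================----=======================================----=====-============   :-------===
310 ==-------.    -================--============----------------===============---================.    :-------==
314 =-------:     :-----------------============-----------------:-==============------------------      :-------=
318 -------:     .-----------------=========-+=------=====----=--:--===--==========-----------------      :-------
322 ------:      ------------------========-=+=---=======---==------===============-----------------:      :------
326 -----:      ----------------------====--=+=--=========-=--------=====--=====-------
[... 1167 characters left out ...]
.        .
370 .         ====================---========================================%**======================--         .
374  .         -=================--=====================================+=%%%#=======================-.         . 
378 ..          =====================================================+=##%#====++=====================          ..
382            ========================================================+=============================-:        ...
386 . .       :-===================================================+%%+===========================-----        .  
390 ...       ------============================================##%%+++=========+=============----------       ...
```

play_rows --dp '[[0,0,-0.02],[0,0,-0.03],[0,0,-0.03]]' --rot '[[0,0,0],[0,0,0],[0,0,0]]'

```text
clock: 23.52
eef_pos: [501.0, 277.4, 157.4]
tcp_rot: [3.141, 0.001, 1.232]
contact_force: [2.7, -5.0, -3.2]
opening: 0.681
grasp_force: 86.9
```

play_rows --dp '[[0,0,-0.015],[0,0,-0.03],[0,0,-0.03]]' --rot '[[0,0,0],[0,0,0],[0,0,0]]'

```text
clock: 23.77
eef_pos: [500.9, 277.3, 157.5]
tcp_rot: [3.141, 0.001, 1.232]
contact_force: [6.1, -2.7, -14.1]
opening: 0.679
grasp_force: 89.9
```

```bash
python3 - <<'E'
from h import *
s=telemetry.sense();print(s['wrist_torque'],s['joint_efforts'][5],s['eef_pos'])
f=optics.grab_frame('wrist');f['s']=s;np.save('w11.npy',f,allow_pickle=True)
for n in ['w9','w10','w11']:
    g=cv2.cvtColor(np.load(n+'.npy',allow_pickle=True).item()['color'],cv2.COLOR_RGB2GRAY).astype(int)
    print(n,np.median(g[355:386,300:340],1).astype(int))
    print(np.median(g[338:346,280:300],0).astype(int),np.median(g[338:346,345:366],0).astype(int))
E
```

```text
[-0.56074851 -1.34148449 -0.15242175] -0.1864504348486662 [500.92717906 277.34514323 157.48993572]
w9 [ 66  66  65  65  66  66  66  66  67  69  76  90 100 102 101 100  99  99
  98  97  96  95  95  94  92  75  68  68  67  67  67]
[ 78  93 101  99  99  97  93  80  69  66  65  64  65  64  64  65  63  64
  64  65] [63 63 63 63 64 63 63 63 64 67 90 95 96 97 97 99 82 66 67 69 69]
w10 [ 71  70  71  71  71  71  72  72  74  78  87  97 100 100  98  97  96  95
  95  95  94  94  94  93  93  98 100 103 102 102 102]
[75 88 95 95 94 93 89 75 66 65 64 64 64 65 65 74 87 94 89 83] [69 69 69 69 69 68 68 69 70 78 96 97 98 98 98 97 79 69 71 74 78]
w11 [65 65 65 65 66 65 66 68 69 73 84 93 96 95 93 92 92 91 91 90 90 90 90 89
 92 95 96 96 96 96 96]
[67 81 90 89 89 89 86 74 64 60 61 60 60 60 60 60 61 66 81 81] [65 65 67 67 66 67 65 68 70 76 91 93 94 93 93 92 79 68 70 71 74]
```

Pulling up with 14 N barely moves the nut, so it is clamped with no end play, at about 32.4 mm above the gasket. I'll unload, release and retreat.

play_rows --dp '[[0,0,0.04],[0,0,0.04],[0,0,0.04]]' --rot '[[0,0,0],[0,0,0],[0,0,0]]'

```text
clock: 24.07
eef_pos: [501.0, 277.4, 157.4]
tcp_rot: [3.141, 0.001, 1.232]
contact_force: [-0.2, -5.4, 0.4]
opening: 0.681
grasp_force: 91.8
```

play_rows --dp '[[0,0,0],[0,0,0],[0,0,0],[0,0,0]]' --rot '[[0,0,0],[0,0,0],[0,0,0],[0,0,0]]' --fingers 0.95

```text
clock: 24.4
eef_pos: [500.7, 278.3, 157.4]
tcp_rot: [-3.141, -0.001, 1.232]
contact_force: [-0.5, 0.8, -0.3]
opening: 0.95
grasp_force: 0.0
```

play_rows --dp '[[0,0,-0.3],[0,0,-0.8],[0,0,-1.5],[0,0,-2.3],[0,0,-2.7]]' --rot '[[0,0,0],[0,0,0],[0,0,0],[0,0,0],[0,0,0]]'

```text
clock: 24.82
eef_pos: [501.8, 278.7, 270.0]
tcp_rot: [3.139, -0.004, 1.232]
contact_force: [0.7, 0.7, 0.6]
opening: 0.955
grasp_force: 0.0
```

```bash
python3 - <<'E'
from h import *
go([500.4,277.4,160],1.23)
s=telemetry.sense();f=optics.grab_frame('wrist');f['s']=s;np.save('w12.npy',f,allow_pickle=True)
R=Ro.from_euler('xyz',s['tcp_rot']);M=np.array(f['mount'])
def pj(X):
    p=np.linalg.inv(M)@np.r_[R.inv().apply(np.array(X)-s['eef_pos']),1];return cv2.projectPoints(p[None,:3],np.zeros(3),np.zeros(3),f['mtx'],f['D'])[0].ravel().round(1)
print('nut hub top exp',pj([501,277.5,170.4]),'stud tip',pj([501,277.5,174]))
g=cv2.cvtColor(f['color'],cv2.COLOR_RGB2GRAY);ch=' .:-=+*#%@'
for v in range(190,310,4): print(v,''.join(ch[min(9,int(x)*10//200)] for x in g[v,220:420:2]))
E
```

```text
t 24.82 pos [501.8 278.7 270. ] rpy [ 3.1387 -0.0035  1.232 ] F [0.7 0.7 0.6] op 0.955 q [0.5  0.24 1.71 0.   1.2  0.84]
dp [-0.053 -0.03   2.749] rot [ 0.03 -0.03  0.02]
nut hub top exp [318.9 246.8] stud tip [318.8 248.6]
190 ##=:-==========================++#%%%%##%%%###%%##%%%%%%%%%##%#%###%%###%%#%%%%##%%%%%%#%%%%%-:=####
194 ==::===================*%=========*###%%####%##***+*#%######%###%####%%###%%###%%%%%%#%#%%####:-####
198 =-:-=================*%%+===========**=#*+---------------*####%########%%%###%##%%%###%%###%##=-=###
202 =::================+##+===============-------==+*##+=-------*#######%%%###%%##%##%%%%###%######-:+##
206 -:-==============*##================-----==*==#*%%%%%%%%#*----####%%###%%###%####%#############+--##
210 ::==============+##+==============---================+%%%%%#*--*%####%########%%###%###########*--=#
214 ::============+##================---========--:-----:::-*#%%###--##########%%##################=-:=*
218 ::==========+*#==================-=======-------===-----::--####==##############################---#
222 ::=========*#===================
[... 1573 characters left out ...]
=================================##+===============+=#+-----#####*----
286 ::::======-:-:--=============================================#*+==================+-----+#####=:----
290 :::::-=====----::-=========================================#*+==================+------######-------
294 -::::::======-----:-======================================++===================-----=######+------=#
298 ==::::::-=======--::::-=================================*==================-------+######+-------*##
302 #*=-::::::-=======-:-:---:-===========================*=================--------+=#####=-------+%###
306 *###==:::::::========-:::::----====================*##==============----------=######--------=%#####
```

```bash
python3 -c "
from rig import r
print(r.sign_off())"
```

```text
the job is handed in; nothing more can be done
None
```

The job is handed in after about 25 s of robot time: the lid was drawn clear, set down on the counter and seated on the gasket, and the wing nut was run down tight on it. At the end the nut stood about 32.4 mm above the gasket with no end play, but I never got a steady torque reading confirming 0.2 N m.

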